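# Take the round alignment target off its hook

## Robot

A 6-joint arm with a two-finger parallel gripper is mounted at the origin on a cart in front of the work surface, level with it; the furniture and walls round the work are solid. World frame = base frame: x ahead of the robot, y to its left, z up, the work surface at z = 0. Lengths are in m, angles in degrees, forces in N, time in s.
With the tool pointing down it reaches from about 0.375 to 0.9 m from the base axis. Payload 3.1 kg.
Tool frame: the origin (TCP) lies at the very end of the fingers, on their centre line; the grasp point (between the pads) lies 19 mm behind it (bot.tcp_to_grasp is the distance from the TCP to the grasp point, in m); z points along the fingers, y is the direction in which the jaws open and shut (so a half turn about z gives the same grasp; the last joint's range is limited). The gripper opens to 87 mm and grips with 3 to 60 N. Pads are 19 mm wide; open, the fingers measure 117 mm over their backs; the gripper's body (75 mm by 190 mm) begins 51 mm behind the grasp point.
Start: joints at [-75.888, 30.224, 82.088, -0, 67.689, -10.227], TCP at [0.258, -0.569, 0.223] pointing down, gripper open.
Joint ranges: [-176.69, 176.69], [-43.24, 126.21], [12.49, 139.97], [-82, 262], [0, 151.66], [-163.58, 163.58]. Speed limits (degrees/s): [159.86, 159.86, 180, 180, 180, 180].

## Interface

Orientations are given as a 3x3 rotation matrix whose columns are the frame's x, y, z axes.
In Python, from rig import telemetry, eyes, order, bot gives the robot as it stands. The module is installed in compiled form; this text tells all that it offers.
- The arm moves only by the tool servo_tool, never from a script. Its argument "targets" is a list of rows, each a list of 2 entries, a list of its own where there are three numbers: the shift along the tool's x, y, z in m, then the turn, a rotation vector about the tool's x, y, z in rad. In form: [[[tx, ty, tz], [wx, wy, wz]], ...]. A call has 1 to 12 rows; each row is the pose to reach, as a shift and turn from the pose commanded when the call began, along the tool's axes at that moment; what a row does not reach only later rows make up. A row lasts 1/8 s, in which the tool goes at most 62.5 mm and 10.7 degrees, less where a joint would pass 70% of its speed; a pose out of reach is approached as far as the arm can. A call with a gripper value outside its range is refused whole. "gripper" is the finger opening in m, from 0 to 0.087, set as the call begins (left out, the last holds). The fingers move at their own pace and stop on an object; the grip force is fixed at half the most. Time passes only in rows, so rows that repeat a pose let the fingers close. It gives the time, the measured TCP pose, the force and the opening at its end, in the units of the state.
- telemetry.read_state(): the state, without advancing time (a new reading comes with each control period).
- eyes.capture(name): name is "scene" or "top"; returns a dict with "pixels" (400x640x3 uint8, blue, green, red), "intrinsics" (3x3 intrinsics, pixels), "extrinsics" (4x4, takes a point from camera to world coordinates). Camera axes: x right, y down, z forward; pixel columns grow to the right and rows downward; lengths in m; the calibration is good to about 2 mm. A picture is of the moment at which its call begins. There is no depth.
- order.hand_in(): hands the job in, once; it reports no verdict.
The state is a dict: "time_s": time; "joint_positions": joint angles; "qvel": joint speeds; "tau": joint torques, N m; "position": TCP position; "tcp_rot": TCP orientation; "force": force on the tool from outside, world axes, zero at the start; "moment": the same for the moment, N m; "opening": opening from 0.0 (shut) to 1.0 (fully open).
Only numpy, scipy, OpenCV 4.12 (cv2) and the standard library are available. Lean on these libraries where they do the work, as an engineer would, in place of code of your own. Each camera call takes 0.05 s, during which the arm holds its last target. There are 200 camera calls.

## Task

Two metal alignment targets hang on the two-hook rack. Lift the one with the round head up and off its hook and stand it upright in the middle of the round steel disc on the bench. Leave the square-headed target hanging where it is.

Things in the scene. Friction and masses are not known exactly. Their poses are not given: they have to be found in the camera images.
- round_target_mid (a point): Loose plain metal target, 136 mm tall, 0.14 kg, with a ROUND flat head (disc 56 mm across, 8 mm thick, centre 38 mm above the underside) on a square foot 44 x 44 x 8 mm; above the head a neck. Hangs on either hook. Point: its centre, 68 mm above the underside; x through the thickness (front looks to -x), y along the width, z up.
- round_target_neck (a point): Where to grip it: point in the neck, 93 mm above its underside; axes as the target's. The neck is 28 mm wide (y), 10 mm thick, 66 to 136 mm above the underside. Its eye, a window 16 mm wide, 90 to 126 mm above the underside, closed all round, hangs on the hook by its upper edge. Grip across the 28 mm, a finger on either side of the hook, up to 20 mm above this point.
- square_target_mid (a point): The other target, alike but with a SQUARE head (58 mm wide, 60 mm high); it hangs on the other hook and stays there. Point: its centre, 68 mm above its underside; axes likewise.
- rack: Fixed rack: base plate 130 x 240 x 6 mm, two posts, a crossbar with two hooks 130 mm apart along its y, pointing to its -x (to the robot). Origin on the bench under the middle of the hanging places (x 0, y +-65 mm). Crossbar: front at x +45 mm, top 160 mm above the bench. The undersides of hanging targets are 30 mm above the bench.
- hook_left (a point): Fixed: upper side of the rack's +y hook at the hanging place, 156 mm above the bench; axes as the rack's. The hook is a level 6 mm rod from the crossbar to x = -13 mm, then turned up to a tip at x = -21 mm, 8 mm higher. To come off, a target is lifted 9 to 29 mm (best 19: higher, its eye's lower edge meets the rod), then moved 50 mm or more to -x.
- hook_right (a point): Fixed: the same for the rack's -y hook.
- disc_top (a point): Fixed round steel disc lying on the bench, 90 mm across, 8 mm thick; point: centre of its upper face, 8 mm above the bench. Mind the big fixed black box that fills the bench to the right, beyond x = 0.54 m and right of y = -0.02 m, 0.26 m tall: swing round its near side.
There are look-alikes about, which are no part of the job. Leave any purple look-alike of the part that bears round_target_mid alone.

How it is judged (in metres and radians):
On the way:
1. the round-headed target is off the hooks (its centre more than 50 mm aside of both) and carried clear above the bench (horizontal distance between round_target_mid and hook_left above 0.05 m and horizontal distance between round_target_mid and hook_right above 0.05 m and height (world z) of round_target_mid above 0.082 m), for 0.1 s.
At the end, for the whole second after the job is handed in: The round-headed target stands at rest and upright (within 7 degrees) with its foot on the disc, its centre within 18 mm of the disc's centre; the square-headed target still hangs within 20 mm of where it was (horizontal distance between round_target_mid and disc_top below 0.018 m and z of round_target_mid in the frame of disc_top between 0.063 and 0.073 m and angle between round_target_mid's own z axis and vertical below 0.12 rad and linear speed of round_target below 0.02 m/s and distance of square_target_mid from where it was at the start of the episode below 0.02 m); the robot touches nothing.
It fails at once if the square-headed target is knocked more than 40 mm from where it hung (distance of square_target_mid from where it was at the start of the episode above 0.04 m).
It fails at once if the round-headed target is tipped over by more than 45 degrees (angle between round_target_mid's own z axis and vertical above 0.785 rad).
It also fails if it takes over 51 s, if anything falls off the work surface, if the arm or the gripper's body presses on something with over 40 N, if the wrist force passes 120 N, or if a joint passes its speed limit or range.

## Working session

There is one attempt and no reset: what is moved stays moved. The work goes in short steps, Python scripts to look and compute and a tool call to move; the robot and the scene stay as the last step left them, time stands still between calls to the robot, and variables do not carry over. Pictures are saved under pics/ and viewed, about 8 in all and at most 12, crops included, and the job is handed in when it is done.

Besides the shell and the picture viewer there is one more tool, called after "Emit:" in YAML: its name, and indented under it one key for each argument. servo_tool: Moves the arm, as the interface text tells. Its arguments: {"type":"object","properties":{"targets":{"type":"array","items":{"type":"array"}},"gripper":{"type":"number"}},"required":["targets"]}

```bash
mkdir -p pics; cat > h.py <<'E'
import numpy as np, cv2
from rig import telemetry, eyes, order, bot
def shot(n,f):
    d=eyes.capture(n); cv2.imwrite('pics/'+f+'.png',d['pixels']); np.savez('pics/'+f+'.npz',K=d['intrinsics'],T=d['extrinsics']); return d
def load(f):
    z=np.load('pics/'+f+'.npz'); return z['K'],z['T']
def proj(f,p):
    K,T=load(f); c=np.linalg.inv(T)@np.append(p,1); q=K@c[:3]; return q[:2]/q[2]
def ray(f,u,v):
    K,T=load(f); d=T[:3,:3]@np.linalg.inv(K)@[u,v,1]; return T[:3,3],d
def onz(f,u,v,z):
    o,d=ray(f,u,v); return o+d*(z-o[2])/d[2]
E
python3 - <<'E'
from h import *
np.set_printoptions(precision=3,suppress=True)
for n in('scene','top'):
    d=shot(n,n+'0'); print(n,d['intrinsics'],d['extrinsics'])
print(telemetry.read_state())
E
```

```text
scene [[388.839   0.    321.357]
 [  0.    388.839 194.349]
 [  0.      0.      1.   ]] [[-0.703 -0.514  0.491  0.09 ]
 [-0.711  0.498 -0.496  0.569]
 [ 0.011 -0.698 -0.716  0.866]
 [ 0.     0.     0.     1.   ]]
top [[461.248   0.    314.543]
 [  0.    461.248 201.554]
 [  0.      0.      1.   ]] [[ 0.    -0.995  0.104  0.472]
 [-1.     0.003  0.027  0.03 ]
 [-0.027 -0.104 -0.994  1.303]
 [ 0.     0.     0.     1.   ]]
{'time_s': 0.1, 'joint_positions': array([-75.89 ,  30.271,  82.15 ,   0.001,  67.691, -10.226]), 'qvel': array([-0.02 , -0.144, -0.112,  0.083,  0.022, -0.143]), 'tau': array([ -0.001, -44.099, -17.715,   0.064,   0.053,  -0.   ]), 'position': array([ 0.257, -0.569,  0.222]), 'tcp_rot': array([[ 0.911,  0.412, -0.   ],
       [ 0.412, -0.911,  0.002],
       [ 0.   , -0.002, -1.   ]]), 'force': array([-0.292,  0.413, -0.345]), 'moment': array([ 0.018,  0.007, -0.074]), 'opening': 0.9993844667609347}
```

View pics/scene0.png

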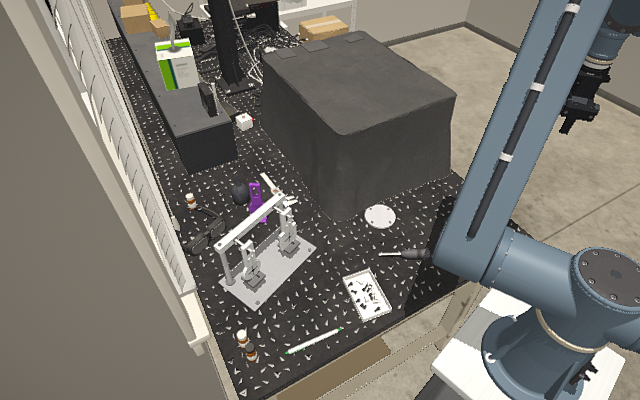

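View pics/top0.png

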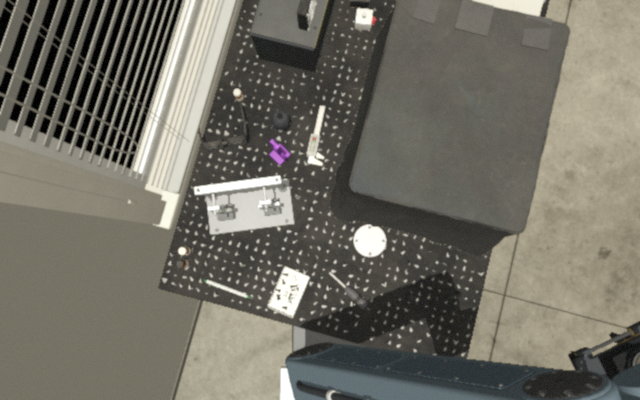

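Scene picture: the rack is near (265,250), with targets at (250,272) and (287,235). The purple look-alike is at (257,198) and the disc at (380,216). Top picture: hooks near (222,207) and (270,204), disc at (370,240), purple part at (279,151). The candidates are the two hanging targets and the purple one, so I'm taking close crops.

```bash
python3 - <<'E'
import cv2,numpy as np
a=cv2.imread('pics/scene0.png')[175:315,205:325]; b=cv2.imread('pics/top0.png')[165:245,185:305]
a=cv2.resize(a,None,fx=4.2,fy=4.2,interpolation=cv2.INTER_CUBIC)
b=cv2.resize(b,None,fx=6,fy=6,interpolation=cv2.INTER_CUBIC)
cv2.imwrite('pics/c1.png',a);cv2.imwrite('pics/c2.png',b)
E
```

```text
(no output)
```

View pics/c1.png

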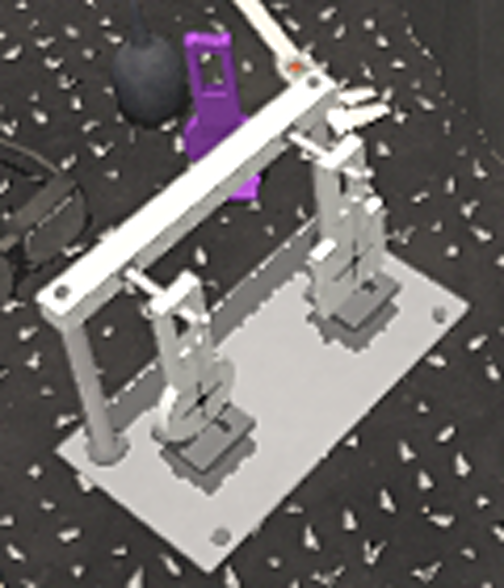

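View pics/c2.png

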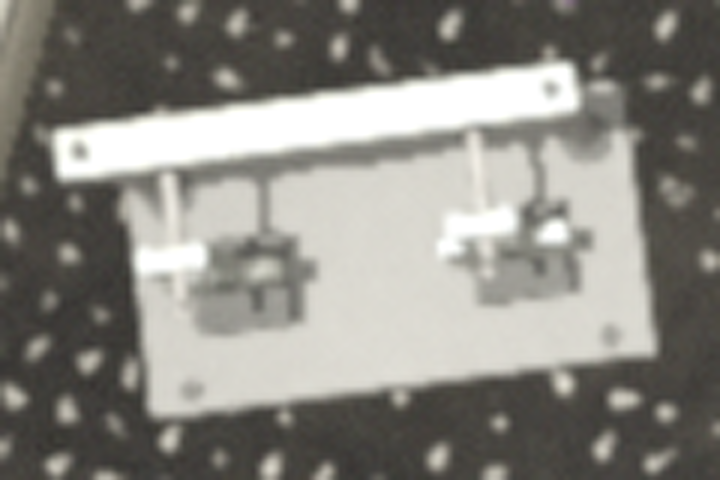

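```bash
python3 - <<'E'
from h import *
np.set_printoptions(precision=4,suppress=True)
T=lambda u,v:(( u+.5)/6-.5+185,(v+.5)/6-.5+165)
S=lambda u,v:((u+.5)/4.2-.5+205,(v+.5)/4.2-.5+175)
P=lambda f,uv,z:onz(f,*uv,z)
a=P('top0',T(150,415),.006);b=P('top0',T(657,355),.006); ax=(a-b);print('base front',a,b,np.linalg.norm(ax),np.degrees(np.arctan2(-ax[0],ax[1])))
c=P('top0',T(79,150),.16);d=P('top0',T(551,89),.16);e=c-d;print('bar screws',c,d,np.linalg.norm(e),np.degrees(np.arctan2(-e[0],e[1])))
th=np.arctan2(-ax[0],ax[1]);R=lambda t:np.array([[np.cos(t),-np.sin(t)],[np.sin(t),np.cos(t)]])
print('necks top',P('top0',T(171,258),.166),P('top0',T(480,222),.166))
# scene: neck top centre of round (176,290), square (344,152)
print('scene necks',P('scene0',S(178,290),.166),P('scene0',S(344,152),.166))
print('scene barscrews',P('scene0',S(62,292),.16),P('scene0',S(314,83),.16))
print('scene base front corners',P('scene0',S(210,572),.006),P('scene0',S(468,304),.006))
for f,(x,y) in {'top0':(370,240),'scene0':(380,216)}.items():
    g=cv2.imread(f'pics/{f}.png',0)[y-25:y+25,x-25:x+25]
    m=(g>150).astype(np.uint8); m=cv2.morphologyEx(m,cv2.MORPH_OPEN,np.ones((5,5)))
    n,l,s,cc=cv2.connectedComponentsWithStats(m); k=1+s[1:,4].argmax()
    bx=s[k]; u=x-25+bx[0]+(bx[2]-1)/2; v=y-25+bx[1]+(bx[3]-1)/2
    print(f,bx,u,v,onz(f,u,v,.008))
E
```

```text
base front [0.5181 0.361  0.006 ] [0.546 0.122 0.006] 0.24064945368166205 6.6637932446697885
bar screws [0.6237 0.3543 0.16  ] [0.6488 0.156  0.16  ] 0.19990909625823122 7.202117484775251
necks top [0.5775 0.313  0.166 ] [0.5922 0.1844 0.166 ]
scene necks [0.5754 0.3107 0.166 ] [0.5882 0.1827 0.166 ]
scene barscrews [0.6217 0.3536 0.16  ] [0.6471 0.1556 0.16  ]
scene base front corners [0.5139 0.3597 0.006 ] [0.5464 0.124  0.006 ]
top0 [  8   9  33  33 868] 369.0 240.0 [ 0.5002 -0.0878  0.008 ]
scene0 [ 10  14  30  23 499] 379.5 216.0 [ 0.496  -0.0861  0.008 ]
```

The round head is on the left (+y) hook, at scene crop (200,400) and top pixel about (213,208). The square one is on the right hook. Rack yaw is about 7°, the hanging place about (0.576, 0.312) and the disc about (0.498, -0.087). The plan is to tilt the tool 25° back toward the robot so its body clears the box and crossbar.

```bash
cat >> h.py <<'E'
from scipy.spatial.transform import Rotation as Ro, Slerp
def rot(yaw,tilt):
    a,t=np.radians([yaw,tilt]); z=np.array([np.sin(t)*np.cos(a),np.sin(t)*np.sin(a),-np.cos(t)])
    y=np.array([np.sin(a),-np.cos(a),0]); return np.c_[np.cross(y,z),y,z]
def tcp(g,R): return np.array(g)+.019*R[:,2]
def rows(wps,step=.05,ang=9,p=None,R=None):
    s=telemetry.read_state(); p0=s['position'] if p is None else p; R0=s['tcp_rot'] if R is None else R
    cp,cR=np.array(p0),np.array(R0); out=[]
    for q,Q in wps:
        r=Ro.from_matrix([cR,Q]); n=int(np.ceil(max(np.linalg.norm(q-cp)/step,np.degrees((r[0].inv()*r[1]).magnitude())/ang,1)))
        for k in range(1,n+1):
            x=cp+(q-cp)*k/n; X=Slerp([0,1],r)(k/n)
            out.append([(R0.T@(x-p0)).round(3).tolist(),(Ro.from_matrix(R0).inv()*X).as_rotvec().round(3).tolist()])
        cp,cR=np.array(q),Q
    print(len(out)); print(out)
E
python3 - <<'E'
from h import *
R0=telemetry.read_state()['tcp_rot']
A=rot(15,0); B=rot(10,12); C=rot(7,25)
rows([(np.array([.32,-.36,.27]),R0),(np.array([.41,-.16,.27]),A),(np.array([.43,0,.27]),B),(np.array([.44,.15,.26]),C),(np.array([.50,.302,.25]),C)])
E
```

```text
22
[[[0.029, -0.033, -0.01], [0.0, 0.0, 0.0]], [[0.057, -0.066, -0.019], [0.0, 0.0, 0.0]], [[0.086, -0.099, -0.029], [0.0, 0.0, 0.0]], [[0.114, -0.132, -0.038], [0.0, 0.0, 0.0]], [[0.143, -0.165, -0.048], [0.0, 0.0, 0.0]], [[0.176, -0.194, -0.048], [-0.0, -0.0, 0.033]], [[0.209, -0.223, -0.048], [-0.001, -0.0, 0.065]], [[0.242, -0.252, -0.048], [-0.001, -0.0, 0.098]], [[0.275, -0.281, -0.048], [-0.002, -0.0, 0.13]], [[0.307, -0.31, -0.048], [-0.002, -0.0, 0.163]], [[0.329, -0.344, -0.048], [-0.008, 0.052, 0.185]], [[0.35, -0.378, -0.047], [-0.015, 0.104, 0.206]], [[0.371, -0.413, -0.047], [-0.022, 0.156, 0.228]], [[0.392, -0.447, -0.047], [-0.028, 0.208, 0.249]], [[0.409, -0.48, -0.045], [-0.038, 0.264, 0.261]], [[0.427, -0.513, -0.042], [-0.048, 0.321, 0.273]], [[0.445, -0.547, -0.04], [-0.058, 0.377, 0.285]], [[0.463, -0.58, -0.037], [-0.068, 0.433, 0.297]], [[0.492, -0.608, -0.034], [-0.068, 0.433, 0.297]], [[0.521, -0.637, -0.032], [-0.068, 0.433, 0.297]], [[0.551, -0.665, -0.029], [-0.068, 0.433, 0.297]], [[0.58, -0.694, -0.027], [-0.068, 0.433, 0.297]]]
```

Emit:
servo_tool:
  targets:
    - [[0.029,-0.033,-0.01],[0,0,0]]
    - [[0.057,-0.066,-0.019],[0,0,0]]
    - [[0.086,-0.099,-0.029],[0,0,0]]
    - [[0.114,-0.132,-0.038],[0,0,0]]
    - [[0.143,-0.165,-0.048],[0,0,0]]
    - [[0.176,-0.194,-0.048],[0,0,0.033]]
    - [[0.209,-0.223,-0.048],[0,0,0.065]]
    - [[0.242,-0.252,-0.048],[0,0,0.098]]
    - [[0.275,-0.281,-0.048],[0,0,0.13]]
    - [[0.307,-0.31,-0.048],[0,0,0.163]]
  gripper: 0.087

```text
time_s: 1.35
position: [0.4098, -0.159, 0.2704]
tcp_rot: [[0.966, 0.258, -0.0], [0.258, -0.966, 0.0], [-0.0, -0.0, -1.0]]
force: [0.8, 0.5, -0.4]
opening: 1.002
```

```bash
python3 - <<'E'
from h import *
s=telemetry.read_state(); print(s['time_s'],s['position'],s['joint_positions'],s['force'])
B=rot(10,12); C=rot(7,25)
rows([(np.array([.43,0,.27]),B),(np.array([.44,.15,.26]),C),(np.array([.50,.302,.25]),C)])
E
```

```text
1.35 [ 0.40978911 -0.15895434  0.27036244] [-3.58325977e+01  1.20367417e+01  1.03808936e+02  6.07323498e-03
  6.41757776e+01  3.92373570e+01] [ 0.76914914  0.46933751 -0.39820662]
12
[[[0.015, -0.037, 0.0], [-0.002, 0.052, 0.021]], [[0.03, -0.074, 0.0], [-0.005, 0.105, 0.043]], [[0.045, -0.111, 0.0], [-0.007, 0.157, 0.064]], [[0.06, -0.148, 0.0], [-0.009, 0.209, 0.086]], [[0.073, -0.184, 0.003], [-0.015, 0.266, 0.098]], [[0.085, -0.22, 0.005], [-0.02, 0.323, 0.111]], [[0.097, -0.255, 0.008], [-0.025, 0.379, 0.124]], [[0.109, -0.291, 0.01], [-0.031, 0.436, 0.136]], [[0.133, -0.324, 0.013], [-0.031, 0.436, 0.136]], [[0.157, -0.356, 0.015], [-0.031, 0.436, 0.136]], [[0.182, -0.389, 0.018], [-0.031, 0.436, 0.136]], [[0.206, -0.422, 0.02], [-0.031, 0.436, 0.136]]]
```

Emit:
servo_tool:
  targets:
    - [[0.015,-0.037,0.0],[-0.002,0.052,0.021]]
    - [[0.03,-0.074,0.0],[-0.005,0.105,0.043]]
    - [[0.045,-0.111,0.0],[-0.007,0.157,0.064]]
    - [[0.06,-0.148,0.0],[-0.009,0.209,0.086]]
    - [[0.073,-0.184,0.003],[-0.015,0.266,0.098]]
    - [[0.085,-0.22,0.005],[-0.02,0.323,0.111]]
    - [[0.097,-0.255,0.008],[-0.025,0.379,0.124]]
    - [[0.109,-0.291,0.01],[-0.031,0.436,0.136]]
    - [[0.133,-0.324,0.013],[-0.031,0.436,0.136]]
    - [[0.157,-0.356,0.015],[-0.031,0.436,0.136]]
    - [[0.182,-0.389,0.018],[-0.031,0.436,0.136]]
    - [[0.206,-0.422,0.02],[-0.031,0.436,0.136]]

```text
time_s: 2.85
position: [0.4993, 0.3018, 0.25]
tcp_rot: [[0.9, 0.123, 0.419], [0.112, -0.992, 0.051], [0.422, 0.001, -0.907]]
force: [1.0, -0.4, 0.4]
opening: 1.002
```

```bash
python3 - <<'E'
from h import *
s=telemetry.read_state(); print(s['time_s'],s['position'],s['joint_positions'].round(1),s['force'])
C=rot(7,25); G=np.array([.576,.312,.130]); T=tcp(G,C)
rows([(T-.09*C[:,2],C),(T,C)],step=.04)
d=shot('scene','s1'); 
a=d['pixels'][150:300,190:340]; cv2.imwrite('pics/c3.png',cv2.resize(a,None,fx=4,fy=4,interpolation=cv2.INTER_CUBIC))
shot('top','t1')
E
```

```text
2.85 [0.49927887 0.30179573 0.24999234] [ 23.9  18.3 103.9 -12.6  34.4 115.8] [ 0.95166152 -0.35214956  0.38543479]
5
[[[0.01, -0.0, 0.035], [0.0, 0.0, 0.001]], [[0.019, -0.001, 0.07], [0.0, 0.001, 0.002]], [[0.019, -0.001, 0.1], [0.0, 0.001, 0.002]], [[0.02, -0.001, 0.13], [0.0, 0.001, 0.002]], [[0.02, -0.001, 0.16], [0.0, 0.001, 0.002]]]
```

View pics/c3.png

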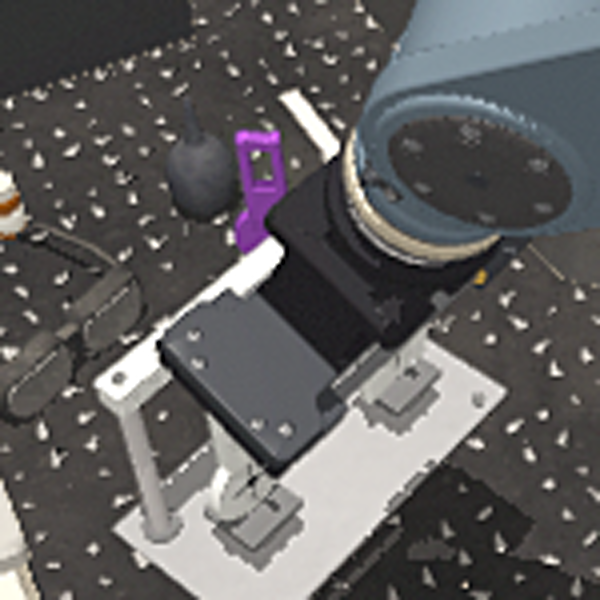

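The gripper (crop (250,390)) is ahead of and above the round target and hides the neck at about (235,450). The straddle margin is ±29 mm, well above the roughly 3 mm estimate error, so I'm descending.

Emit:
servo_tool:
  targets:
    - [[0.01,0,0.035],[0,0,0]]
    - [[0.02,-0.001,0.07],[0,0,0]]
    - [[0.02,-0.001,0.09],[0,0,0]]
    - [[0.02,-0.001,0.11],[0,0,0]]
    - [[0.02,-0.001,0.13],[0,0,0]]
    - [[0.02,-0.001,0.145],[0,0,0]]
    - [[0.02,-0.001,0.16],[0,0,0]]
    - [[0.02,-0.001,0.16],[0,0,0]]

```text
time_s: 3.95
position: [0.5842, 0.3117, 0.1128]
tcp_rot: [[0.9, 0.123, 0.418], [0.112, -0.992, 0.051], [0.421, 0.001, -0.907]]
force: [0.1, -0.7, 0.4]
opening: 0.999
```

```bash
python3 - <<'E'
from h import *
s=telemetry.read_state(); print(s['position'],s['force'],s['tcp_rot'].round(3))
d=shot('scene','s2'); e=shot('top','t2')
a=cv2.resize(d['pixels'][180:300,200:330],None,fx=4,fy=4,interpolation=2); b=cv2.resize(e['pixels'][165:245,185:305],None,fx=4,fy=4,interpolation=2)
cv2.imwrite('pics/c4.png',a)
E
```

```text
[0.58419777 0.31174824 0.11276255] [ 0.07013906 -0.68755204  0.35893839] [[ 0.9    0.123  0.418]
 [ 0.112 -0.992  0.051]
 [ 0.421  0.001 -0.907]]
```

View pics/c4.png

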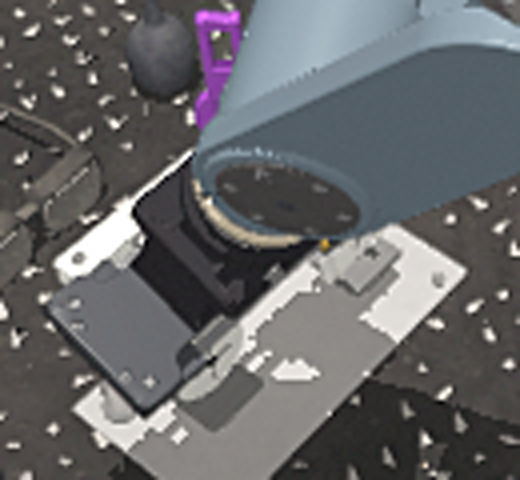

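The hand is in place with no contact force. The round target's foot shows at (225,400) below it, and the square foot at (365,265) is undisturbed. Closing now.

Emit:
servo_tool:
  targets:
    - [[0,0,0],[0,0,0]]
    - [[0,0,0],[0,0,0]]
    - [[0,0,0],[0,0,0]]
    - [[0,0,0],[0,0,0]]
    - [[0,0,0],[0,0,0]]
    - [[0,0,0],[0,0,0]]
    - [[0,0,0],[0,0,0]]
    - [[0,0,0],[0,0,0]]
  gripper: 0.015

```text
time_s: 5.05
position: [0.5843, 0.3119, 0.114]
tcp_rot: [[0.899, 0.123, 0.42], [0.112, -0.992, 0.051], [0.423, 0.001, -0.906]]
force: [-0.3, -0.3, 0.7]
opening: 0.318
```

```bash
python3 - <<'E'
from h import *
s=telemetry.read_state(); print(s['position'],s['force'],s['opening']*87)
p=s['position'];C=s['tcp_rot']; b=np.array([np.cos(np.radians(7)),np.sin(np.radians(7)),0])
u=p+[0,0,.019]
rows([(u,C)],step=.01)
rows([(u,C),(u-.13*b,C)],step=.025)
E
```

```text
[0.58433878 0.31194198 0.11398327] [-0.32852137 -0.30277295  0.7419324 ] 27.62871540135412
2
[[[0.004, 0.0, -0.009], [0.0, 0.0, 0.0]], [[0.008, 0.0, -0.017], [0.0, 0.0, 0.0]]]
7
[[[0.008, 0.0, -0.017], [0.0, 0.0, 0.0]], [[-0.012, -0.0, -0.026], [0.0, 0.0, 0.0]], [[-0.031, -0.0, -0.036], [0.0, 0.0, 0.0]], [[-0.051, -0.0, -0.045], [0.0, 0.0, 0.0]], [[-0.07, -0.0, -0.054], [0.0, 0.0, 0.0]], [[-0.09, -0.0, -0.063], [0.0, 0.0, 0.0]], [[-0.11, -0.0, -0.072], [0.0, 0.0, 0.0]]]
```

Gripped at 27.6 mm, which matches the 28 mm neck. Now lifting 19 mm and drawing it out.

Emit:
servo_tool:
  targets:
    - [[0.002,0,-0.0045],[0,0,0]]
    - [[0.004,0,-0.0085],[0,0,0]]
    - [[0.006,0,-0.013],[0,0,0]]
    - [[0.008,0,-0.017],[0,0,0]]
    - [[0.008,0,-0.017],[0,0,0]]

```text
time_s: 5.68
position: [0.5847, 0.3121, 0.1335]
tcp_rot: [[0.899, 0.123, 0.421], [0.112, -0.992, 0.052], [0.424, 0.0, -0.906]]
force: [-0.5, -0.3, -0.5]
opening: 0.317
```

Emit:
servo_tool:
  targets:
    - [[-0.009,0,-0.004],[0,0,0]]
    - [[-0.018,0,-0.008],[0,0,0]]
    - [[-0.036,0,-0.017],[0,0,0]]
    - [[-0.054,0,-0.025],[0,0,0]]
    - [[-0.072,0,-0.034],[0,0,0]]
    - [[-0.09,0,-0.042],[0,0,0]]
    - [[-0.109,0,-0.051],[0,0,0]]
    - [[-0.118,0,-0.055],[0,0,0]]

```text
time_s: 6.68
position: [0.4527, 0.2954, 0.1324]
tcp_rot: [[0.9, 0.124, 0.418], [0.113, -0.992, 0.051], [0.421, 0.002, -0.907]]
force: [-0.4, -0.4, -0.5]
opening: 0.316
```

```bash
python3 - <<'E'
from h import *
s=telemetry.read_state(); print(s['time_s'],s['position'],s['force'],s['opening']*87,s['joint_positions'].round(1))
D=rot(0,25); T=tcp([.498,-.087,.16],D); print(T)
rows([(np.array([.43,.10,.155]),rot(3,25)),(np.array([.44,-.06,.155]),D),(T,D)],step=.04)
d=shot('scene','s3'); shot('top','t3')
cv2.imwrite('pics/c5.png',cv2.resize(d['pixels'][150:330,190:430],None,fx=3,fy=3,interpolation=2))
E
```

```text
6.675 [0.45268602 0.29538636 0.13236692] [-0.43178701 -0.42643207 -0.54726407] 27.504950665410345 [ 25.7  28.  116.  -32.7  14.5 138.8]
[ 0.50602975 -0.087       0.14278015]
12
[[[-0.007, 0.038, -0.008], [-0.006, 0.0, 0.013]], [[-0.013, 0.076, -0.016], [-0.012, 0.001, 0.026]], [[-0.02, 0.115, -0.024], [-0.017, 0.001, 0.039]], [[-0.026, 0.153, -0.032], [-0.023, 0.001, 0.053]], [[-0.033, 0.191, -0.04], [-0.029, 0.002, 0.066]], [[-0.035, 0.223, -0.041], [-0.033, 0.002, 0.075]], [[-0.037, 0.255, -0.042], [-0.038, 0.002, 0.085]], [[-0.038, 0.287, -0.042], [-0.042, 0.002, 0.094]], [[-0.04, 0.319, -0.043], [-0.047, 0.002, 0.104]], [[-0.042, 0.351, -0.044], [-0.051, 0.002, 0.113]], [[-0.016, 0.369, -0.025], [-0.051, 0.002, 0.113]], [[0.009, 0.386, -0.007], [-0.051, 0.002, 0.113]]]
```

View pics/c5.png

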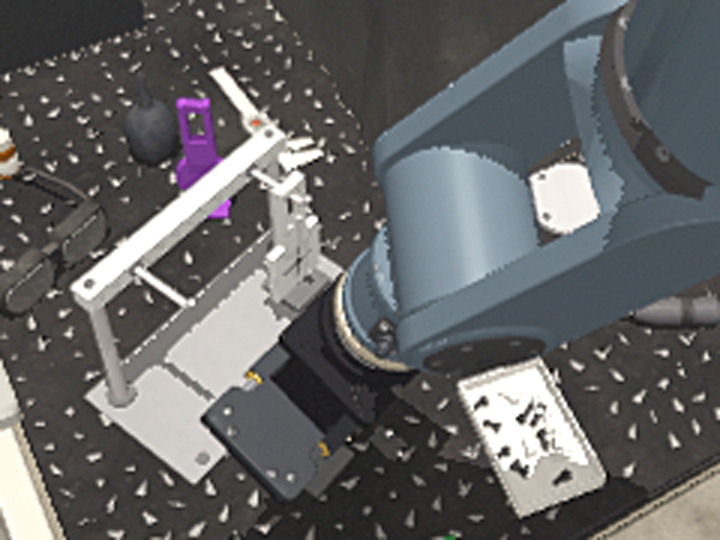

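The round target is off its hook, held in the gripper and hidden below the hand (crop (330,470)). The left hook at (165,285) is empty and the square target at (295,250) still hangs. Joint 5 is nearing zero at this low height, so I'll raise before swinging.

```bash
python3 - <<'E'
from h import *
C=telemetry.read_state()['tcp_rot'];D=rot(4,25); 
rows([(np.array([.455,.26,.27]),C),(np.array([.45,.10,.27]),rot(5,25)),(np.array([.45,-.08,.26]),D)],step=.05)
E
```

```text
11
[[[0.019, 0.012, -0.042], [0.0, 0.0, 0.0]], [[0.037, 0.024, -0.084], [0.0, 0.0, 0.0]], [[0.056, 0.036, -0.126], [0.0, 0.0, 0.0]], [[0.05, 0.075, -0.128], [-0.004, 0.001, 0.009]], [[0.045, 0.115, -0.131], [-0.007, 0.001, 0.017]], [[0.039, 0.154, -0.133], [-0.011, 0.002, 0.026]], [[0.033, 0.194, -0.136], [-0.014, 0.002, 0.034]], [[0.027, 0.238, -0.136], [-0.016, 0.002, 0.038]], [[0.021, 0.283, -0.136], [-0.018, 0.002, 0.042]], [[0.015, 0.328, -0.136], [-0.02, 0.002, 0.046]], [[0.009, 0.372, -0.136], [-0.021, 0.002, 0.05]]]
```

Emit:
servo_tool:
  targets:
    - [[0.019,0.012,-0.042],[0,0,0]]
    - [[0.037,0.024,-0.084],[0,0,0]]
    - [[0.056,0.036,-0.126],[0,0,0]]
    - [[0.05,0.075,-0.128],[-0.004,0.001,0.009]]
    - [[0.045,0.115,-0.131],[-0.007,0.001,0.017]]
    - [[0.039,0.154,-0.133],[-0.011,0.002,0.026]]
    - [[0.033,0.194,-0.136],[-0.014,0.002,0.034]]
    - [[0.027,0.238,-0.136],[-0.016,0.002,0.038]]
    - [[0.021,0.283,-0.136],[-0.018,0.002,0.042]]
    - [[0.015,0.328,-0.136],[-0.02,0.002,0.046]]
    - [[0.009,0.372,-0.136],[-0.021,0.002,0.05]]
    - [[0.009,0.372,-0.136],[-0.021,0.002,0.05]]

```text
time_s: 8.28
position: [0.453, -0.0833, 0.2605]
tcp_rot: [[0.903, 0.063, 0.426], [0.057, -0.998, 0.026], [0.426, 0.001, -0.905]]
force: [0.6, 0.4, -1.1]
opening: 0.319
```

```bash
python3 - <<'E'
from h import *
s=telemetry.read_state(); print(s['time_s'],s['position'],s['force'],s['opening']*87,s['joint_positions'].round(1),s['tcp_rot'].round(3))
D=rot(4,25); T=tcp([.498,-.087,.15],D)
rows([(T+[0,0,.05],D),(T,D)],step=.025)
d=shot('scene','s4'); e=shot('top','t4')
cv2.imwrite('pics/c6.png',cv2.resize(np.vstack([d['pixels'][130:290,260:500],e['pixels'][150:310,270:510]]),None,fx=1.85,fy=1.85,interpolation=2))
E
```

```text
8.275 [ 0.45298212 -0.0832822   0.26054882] [ 0.58467984  0.35237167 -1.14191362] 27.780482120512122 [-35.1   6.4 119.4  26.3  36.9  32.5] [[ 0.903  0.063  0.426]
 [ 0.057 -0.998  0.026]
 [ 0.426  0.001 -0.905]]
7
[[[0.004, 0.002, 0.023], [0.001, -0.001, -0.002]], [[0.007, 0.003, 0.046], [0.002, -0.002, -0.003]], [[0.011, 0.005, 0.07], [0.003, -0.003, -0.005]], [[0.015, 0.006, 0.093], [0.004, -0.004, -0.006]], [[0.007, 0.006, 0.108], [0.004, -0.004, -0.006]], [[0.0, 0.006, 0.123], [0.004, -0.004, -0.006]], [[-0.007, 0.006, 0.138], [0.004, -0.004, -0.006]]]
```

View pics/c6.png

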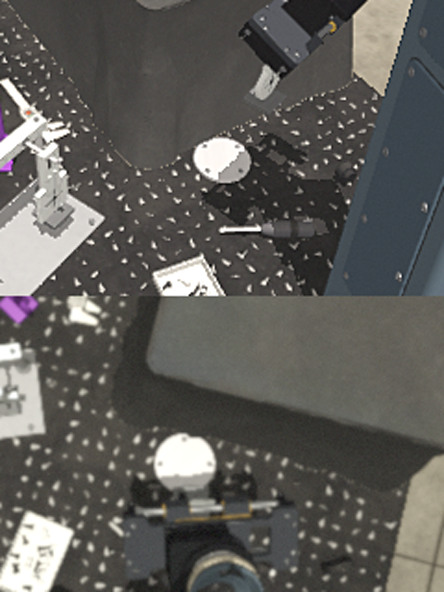

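The held target (top half, (265,85)) hangs below the hand, the disc is at (222,160), and the top view shows the box front edge slanting toward the robot on the right. I'll check its clearance and the target's uprightness.

```bash
python3 - <<'E'
from h import *
f=lambda u,v:(270+u/1.85,150+(v-296)/1.85)
for u,v in((150,375),(290,405),(440,447)): print(onz('t4',*f(u,v),.26).round(3))
# predicted target points in scene image: underside centre, head centre assuming upright
s=telemetry.read_state();R=s['tcp_rot'];g=s['position']-.019*R[:,2]
u=g-[0,0,.101]; y=R[:,1]; xx=np.array([-y[1],y[0],0])
im=cv2.imread('pics/s4.png'); k=6; x0,y0=375,140; c=cv2.resize(im[y0:y0+80,x0:x0+80],None,fx=k,fy=k,interpolation=2)
q=lambda p:tuple(int(t) for t in ((proj('s4',p)-[x0,y0]+.5)*k))
F=[u+a*.022*xx+b*.022*y for a,b in((1,1),(1,-1),(-1,-1),(-1,1))]
cv2.polylines(c,[np.array([q(p) for p in F])],1,(0,0,255),1)
cv2.polylines(c,[np.array([q(u+[0,0,.038]+.028*(np.cos(t)*y+np.array([0,0,np.sin(t)]))-.004*xx) for t in np.linspace(0,6.3,30)])],1,(0,255,0),1)
cv2.imwrite('pics/c7.png',c)
E
```

```text
[ 0.602 -0.026  0.26 ]
[ 0.565 -0.196  0.26 ]
[ 0.513 -0.375  0.26 ]
```

View pics/c7.png

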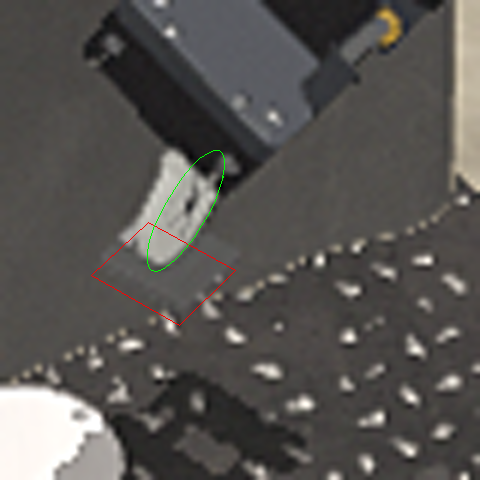

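The overlay agrees within about 2 px (~4 mm), so the target hangs upright in the grip. The box front near the disc is at x≥0.54, which clears. Descending.

Emit:
servo_tool:
  targets:
    - [[0.004,0.002,0.023],[0,0,0]]
    - [[0.007,0.003,0.046],[0,0,0]]
    - [[0.011,0.005,0.07],[0.002,-0.002,-0.003]]
    - [[0.015,0.006,0.093],[0.004,-0.004,-0.006]]
    - [[0.007,0.006,0.108],[0.004,-0.004,-0.006]]
    - [[0,0.006,0.123],[0.004,-0.004,-0.006]]
    - [[-0.007,0.006,0.138],[0.004,-0.004,-0.006]]
    - [[-0.007,0.006,0.138],[0.004,-0.004,-0.006]]
    - [[-0.007,0.006,0.138],[0.004,-0.004,-0.006]]

```text
time_s: 9.5
position: [0.5048, -0.0805, 0.1327]
tcp_rot: [[0.904, 0.078, 0.42], [0.07, -0.997, 0.035], [0.422, -0.002, -0.907]]
force: [0.3, 0.3, -1.0]
opening: 0.32
```

```bash
python3 - <<'E'
from h import *
s=telemetry.read_state(); R=s['tcp_rot']; g=s['position']-.019*R[:,2]; print(s['time_s'],s['position'],g,s['force'],s['joint_positions'].round(1),R.round(3))
D=rot(4,25); T=tcp([.498,-.087,.113],D)
rows([(T,D)],step=.006)
shot('scene','s5'); im=cv2.imread('pics/s5.png')
u=g-[0,0,.101]; y=R[:,1]; xx=np.array([-y[1],y[0],0])
k=6; x0,y0=335,150; c=cv2.resize(im[y0:y0+90,x0:x0+100],None,fx=k,fy=k,interpolation=2)
q=lambda p:tuple(int(t) for t in ((proj('s5',p)-[x0,y0]+.5)*k))
cv2.polylines(c,[np.array([q(u+a*.022*xx+b*.022*y) for a,b in((1,1),(1,-1),(-1,-1),(-1,1))])],1,(0,0,255),1)
cv2.polylines(c,[np.array([q(np.array([.498,-.087,.008])+.045*np.array([np.cos(t),np.sin(t),0])) for t in np.linspace(0,6.3,30)])],1,(0,255,0),1)
cv2.imwrite('pics/c8.png',c)
E
```

```text
9.5 [ 0.50480775 -0.08046622  0.13266298] [ 0.49682391 -0.08112906  0.14989141] [ 0.2819165   0.26243585 -0.96600074] [-30.3  26.2 121.7  51.8  17.9   7.5] [[ 0.904  0.078  0.42 ]
 [ 0.07  -0.997  0.035]
 [ 0.422 -0.002 -0.907]]
7
[[[-0.002, 0.001, 0.005], [-0.001, 0.0, 0.001]], [[-0.004, 0.002, 0.01], [-0.002, 0.0, 0.002]], [[-0.006, 0.003, 0.014], [-0.002, 0.0, 0.003]], [[-0.009, 0.004, 0.019], [-0.003, 0.001, 0.004]], [[-0.011, 0.004, 0.024], [-0.004, 0.001, 0.005]], [[-0.013, 0.005, 0.029], [-0.005, 0.001, 0.006]], [[-0.015, 0.006, 0.034], [-0.005, 0.001, 0.007]]]
```

View pics/c8.png

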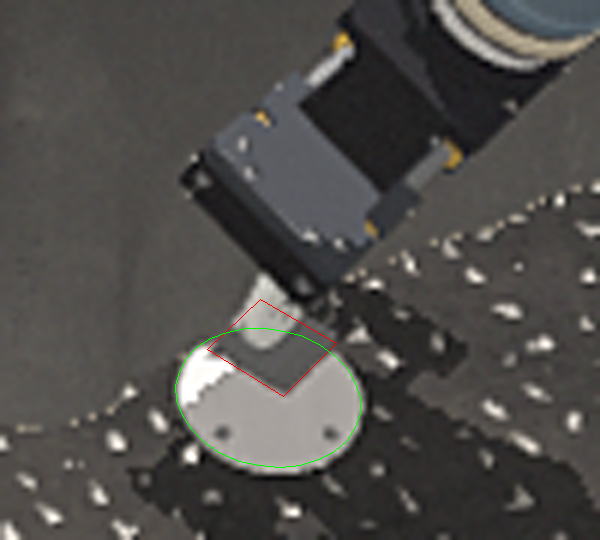

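The disc overlay and the predicted foot (corner at (283,395)) match the picture well. The tool is 6 mm off in y, so I'll correct that while lowering.

Emit:
servo_tool:
  targets:
    - [[-0.002,0.001,0.005],[-0.001,0,0.001]]
    - [[-0.004,0.002,0.01],[-0.002,0,0.002]]
    - [[-0.006,0.003,0.014],[-0.002,0,0.003]]
    - [[-0.009,0.004,0.019],[-0.003,0.001,0.004]]
    - [[-0.011,0.005,0.024],[-0.004,0.001,0.005]]
    - [[-0.013,0.006,0.029],[-0.005,0.001,0.006]]
    - [[-0.015,0.006,0.034],[-0.005,0.001,0.007]]
    - [[-0.015,0.006,0.034],[-0.005,0.001,0.007]]
    - [[-0.015,0.006,0.034],[-0.005,0.001,0.007]]
    - [[-0.015,0.006,0.034],[-0.005,0.001,0.007]]

```text
time_s: 10.8
position: [0.506, -0.0873, 0.0955]
tcp_rot: [[0.904, 0.068, 0.422], [0.062, -0.998, 0.029], [0.423, -0.0, -0.906]]
force: [-0.2, -0.9, -0.7]
opening: 0.317
```

```bash
cat > chk.py <<'E'
from h import *
s=telemetry.read_state(); R=s['tcp_rot']; g=s['position']-.019*R[:,2]; print(s['time_s'],g,s['force'],s['joint_positions'].round(1),R.round(3).tolist())
D=rot(4,25)
print('err to z.109 tool:',(R.T@(np.array([.498,-.087,.109])-g)).round(4),(Ro.from_matrix(R).inv()*Ro.from_matrix(D)).as_rotvec().round(3))
E
python3 chk.py
```

```text
10.8 [ 0.49796042 -0.08785289  0.11267895] [-0.21281837 -0.90938295 -0.69783416] [-30.9  31.6 123.   72.7  14.6 -14.3] [[0.904, 0.068, 0.422], [0.062, -0.998, 0.029], [0.423, -0.0, -0.906]]
err to z.109 tool: [-0.0015 -0.0008  0.0034] [ 0.    -0.    -0.002]
```

Emit:
servo_tool:
  targets:
    - [[-0.0005,0,0.0009],[0,0,0]]
    - [[-0.0009,0,0.0018],[0,0,0]]
    - [[-0.0013,-0.0005,0.0027],[0,0,0]]
    - [[-0.0015,-0.0005,0.0032],[0,0,0]]
    - [[-0.0015,-0.0005,0.0032],[0,0,0]]
    - [[-0.0015,-0.0005,0.0032],[0,0,0]]

```text
time_s: 11.55
position: [0.5058, -0.0869, 0.0921]
tcp_rot: [[0.904, 0.067, 0.422], [0.061, -0.998, 0.029], [0.423, -0.0, -0.906]]
force: [-2.8, -0.2, 7.1]
opening: 0.324
```

```bash
python3 chk.py
```

```text
11.55 [ 0.4977366  -0.08743752  0.10929546] [-2.75320054 -0.18480673  7.07086478] [-30.8  32.1 123.2  75.3  14.4 -16.9] [[0.904, 0.067, 0.422], [0.061, -0.998, 0.029], [0.423, -0.0, -0.906]]
err to z.109 tool: [ 0.0001 -0.0004  0.0004] [ 0.001 -0.    -0.002]
```

Contact at 7 N, right where expected. Opening and backing straight out along the tool axis.

Emit:
servo_tool:
  targets:
    - [[0,0,0],[0,0,0]]
    - [[0,0,0],[0,0,0]]
    - [[0,0,0],[0,0,0]]
    - [[0,0,0],[0,0,0]]
    - [[0,0,0],[0,0,0]]
    - [[0,0,0],[0,0,0]]
  gripper: 0.08

```text
time_s: 12.3
position: [0.5057, -0.0867, 0.0914]
tcp_rot: [[0.905, 0.068, 0.421], [0.061, -0.998, 0.029], [0.422, -0.001, -0.907]]
force: [-0.2, 0.2, -0.2]
opening: 0.881
```

Emit:
servo_tool:
  targets:
    - [[0,0,-0.008],[0,0,0]]
    - [[0,0,-0.02],[0,0,0]]
    - [[0,0,-0.035],[0,0,0]]
    - [[0,0,-0.055],[0,0,0]]
    - [[0,0,-0.08],[0,0,0]]
    - [[0,0,-0.105],[0,0,0]]
    - [[0,0,-0.13],[0,0,0]]
    - [[0,0,-0.15],[0,0,0]]
    - [[0,0,-0.15],[0,0,0]]
    - [[0,0,-0.15],[0,0,0]]

```text
time_s: 13.55
position: [0.4424, -0.091, 0.227]
tcp_rot: [[0.905, 0.068, 0.421], [0.061, -0.998, 0.03], [0.422, -0.001, -0.907]]
force: [-0.4, 0.5, -0.7]
opening: 0.921
```

```bash
python3 - <<'E'
from h import *
s=telemetry.read_state(); print(s['time_s'],s['position'],s['force'],s['opening'])
d=shot('scene','s6'); e=shot('top','t6')
cv2.imwrite('pics/c9.png',np.vstack([cv2.resize(d['pixels'][150:270,230:430],None,fx=3,fy=3,interpolation=2),cv2.resize(e['pixels'][190:270,270:470],None,fx=3,fy=3,interpolation=2)]))
E
```

```text
13.55 [ 0.44244968 -0.09101144  0.22704047] [-0.4043044   0.52820098 -0.72516296] 0.9205574880579174
```

View pics/c9.png

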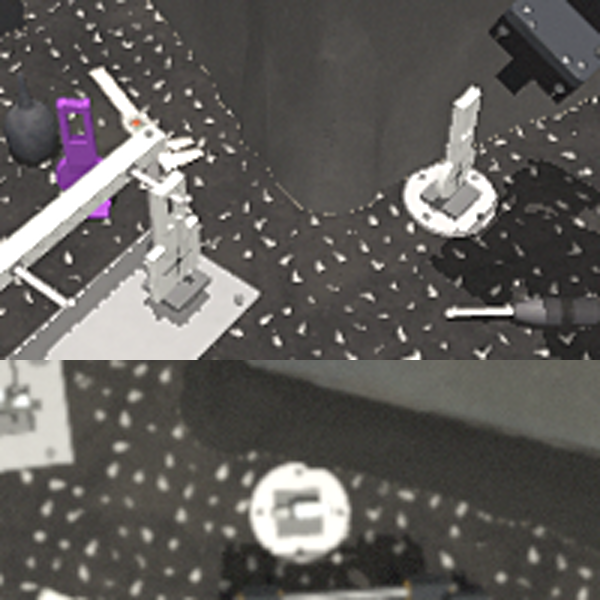

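The target stands upright on the disc: foot at (299,513) and disc centre at (300,511) in the top crop. The square target hangs at (178,250), and the gripper is clear.

```bash
python3 - <<'E'
from h import *
a,b=[cv2.imread(f'pics/{f}.png')[205:262,268:305].astype(int) for f in('scene0','s6')]
print('square region mean abs diff',abs(a-b).mean())
print(order.hand_in())
E
```

```text
square region mean abs diff 13.06100837679785
the job is handed in; nothing more can be done
None
```

The round-headed target is off the left hook and standing upright on the steel disc. I handed the job in after about 13.6 s of the 51 s allowed, and no verdict was reported.

- **How it went:** I gripped the neck at 27.6 mm (28 mm nominal), lifted it 19 mm and drew it off the hook. I swung it high past the near side of the box and lowered it until it touched the disc at about 7 N. Then I opened the gripper and backed 15 cm away.
- **Position:** the last top picture shows the foot within about 2 mm of the disc's centre. The target looks upright in the last scene picture; I did not measure its tilt.
- **Gripper:** it was well clear of everything and the force reading was about zero.
- **Square-headed target:** in the last picture it still hangs on its hook, looking unmoved.
- **Inconclusive check:** a before-and-after pixel comparison of that area gave a mean difference of 13 grey levels. Shadow and lighting changes from the moved arm may explain it, but I did not confirm that or measure the square target's position again.

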